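# Run the roller shutter from the key switch and hold it

### The arm

A 6-joint arm with a two-finger parallel gripper is mounted at the origin on the work surface. World frame = base frame: x ahead of the robot, y to its left, z up, the work surface at z = 0. Lengths are in mm, angles in rad, forces in N, time in s.
With the tool pointing down it reaches from about 275 to 750 mm from the base axis. Payload 10.2 kg.
Tool frame: the origin (TCP) lies midway between the tips of the shut fingers; the grasp point (between the pads) lies 19 mm behind it; y points along the fingers, z is the direction in which the jaws open and shut, and the axes are right-handed (so a half turn about y gives the same grasp; the last joint's range is limited). The gripper opens to 88 mm and grips with 3 to 60 N. Pads are 18 mm wide; open, the fingers measure 123 mm over their backs; the gripper's body (75 mm by 187 mm) begins 45 mm behind the grasp point.
Start: joints at [-1.538, 0.313, 1.498, -0, 1.331, -0.223], TCP at [132.822, -507.927, 238.72] pointing down, gripper open.
Joint ranges: [-2.94, 2.94], [-0.97, 2.17], [0.19, 2.56], [-1.23, 4.37], [0.02, 3.11], [-2.88, 2.88]. Speed limits (rad/s): [2.39, 2.39, 3.01, 3.14, 3.14, 3.14].

### API

Orientations are given as [roll, pitch, yaw] about the fixed x, y, z axes, in that order (R = Rz(yaw) Ry(pitch) Rx(roll)).
In Python, from workcell import sensors, imaging, robot gives the robot as it stands.
- The arm moves only by the tool carry_out, never from a script. Its arguments are lists of equal length, an entry for each row: "angular": the turn, a rotation vector about the tool's x, y, z in degrees, a list of three; "slide": the shift along the tool's x, y, z in m, a list of three; "grip": the opening, from 0 (shut) to 1 (fully open). In form: {"angular": [[rx, ry, rz], ...], "slide": [[dx, dy, dz], ...], "grip": [grip, ...]}. A call has 1 to 12 rows; each row is the pose to reach, as a shift and turn from the pose commanded when the call began, along the tool's axes at that moment; what a row does not reach only later rows make up. A row lasts 1/8 s, in which the tool goes at most 62.5 mm and 10.7 degrees, less where a joint would pass 70% of its speed; a pose out of reach is approached as far as the arm can. A call with a gripper value outside its range is refused whole. The fingers move at their own pace and stop on an object; "newtons" is the grip in N (left out, the last holds). Time passes only in rows, so rows that repeat a pose let the fingers close. It gives the time, the measured TCP pose, the force and the opening at its end, in the units of the state.
- sensors.get_obs(): the state, without advancing time (a new reading comes with each control period).
- imaging.grab_frame(name): name is "scene" or "top"; returns the picture (400x640x3 uint8, blue, green, red); there is no depth.
- imaging.camera_params(name): a dict with "K" (3x3 intrinsics, pixels), "k1" (the pictures are not rectified: a ray, as slopes to the right and down, at radius r is drawn at 1 + k1 r^2 times it, then the intrinsics apply), "rvec" (rotation vector, rad) and "tvec" (3), from world to camera coordinates, as OpenCV has them. Camera axes: x right, y down, z forward; pixel columns grow to the right and rows downward; lengths in mm; the calibration is good to about 2 mm. A picture is of the moment at which its call begins. camera_params takes no time and is no camera call.
- robot.finish_job(): hands the job in, once; it reports no verdict.
The state is a dict: "time": time; "q": joint angles; "joint_velocities": joint speeds; "tau": joint torques, N m; "position": TCP position; "eef_rot": TCP orientation; "ft_force": force on the tool from outside, world axes, zero at the start; "wrist_torque": the same for the moment, N m; "finger_gap": opening from 0.0 (shut) to 1.0 (fully open).
Only numpy, scipy, OpenCV 4.12 (cv2) and the standard library are available. Lean on these libraries where they do the work, as an engineer would, in place of code of your own. Each camera call takes 0.05 s, during which the arm holds its last target. There are 200 camera calls.

### The job

Run the shop's roller shutter from the desk console: take the red-headed key out of the wooden key block, push it into the console's key switch until it is fully home (its pins are sticky; a little wiggling helps), and only then turn it a quarter turn clockwise to the stop. The switch springs back when released and the shutter only runs while it is held, so finish with the gripper still holding the key, fully in and fully turned. Do not press the red emergency stop, and leave the blue and yellow keys, the mug and the radio where they are.

Things in the scene. Friction and masses are not known exactly. Their poses are not given: they have to be found in the camera images.
- red_key: The key to use, about 40 g. Red plastic head 26 mm wide (its x), 10 mm thick (y), 34 mm tall (z); steel blade below. Origin: blade's centre line at the head's underside (the shoulder); +z from blade to head. Same both ways round (half a turn about z changes nothing). Starts upright in one of the block's three slots, head up, shoulder on the block's top.
- red_key_tip (a point): Tip of the red key's blade, 30 mm below its shoulder; axes as the key's. The blade: a neck 6.5 mm wide (x) and 3 mm thick (y) for the first 17.5 mm below the head, then the bit, 11 mm wide and 3 mm thick, its last 2.5 mm tapered, bluntly, to 6.4 x 1.5 mm.
- blue_key: A second key of the same form with a blue head, standing in another slot of the block. Not to be moved.
- yellow_key: A third key of the same form with a yellow head, standing in the remaining slot. Not to be moved.
- key_block: Dark wooden block, fixed to the desk, 50 mm (its x) x 180 mm (y) x 38 mm high. Three slots in its top at y = -55, 0, +55 mm, each 34 mm deep, 5.2 mm (x) by 13.6 mm (y): keys stand in them, flat faces of their heads towards the block's +x and -x. Which key is in which slot changes, and so does which of block and console is left. Origin: centre of underside.
- console: Grey desk console, fixed, 160 mm deep (its x) x 220 mm wide (y), 45 mm high at its front edge (-x), 103 mm at the back: the top panel slopes 20 degrees down to -x. On it: key switch (brass plug, chromed ring) on the +y half, red mushroom emergency stop on a yellow square on the -y half, two pilot lamps 13 mm high near the back. Origin: centre of underside.
- lock_mouth (a point): Centre of the key switch's brass face, 3 mm proud of the panel. z: out of the lock along its axis, square to the panel, leaning 20 degrees to the console's -x; x: up the slope; y: level. At rest the slot lies along x: the blade's width goes along x (either way round), the key goes in along -z. The slot is countersunk, 17 x 9 mm at the face, 13 x 4 mm 3 mm down.
- lock_bottom (a point): Where the blade's tip lies when the key is fully home, 30 mm below lock_mouth, shoulder touching the face; axes as lock_mouth. 6.5 and 11 mm below the face a sticky pin presses on each narrow edge of the blade: a straight push needs 15 to 30 N; rocking the key 1 to 2 mm to and fro along x while pushing needs about half. Until home the blade cannot turn the plug.
- lock_plug (a joint): Turn of the lock's plug, rad: 0 at rest, growing as the key turns clockwise seen from above (negatively about lock_mouth's z), to a stop at 1.57. A spring pulls it back to 0 (0.02 N m at rest, 0.08 N m fully turned). With play and give in the grip the head turns 0.1 to 0.2 rad further than the plug: turn it about 1.7 rad. Once turned, the key is captive.
- stop_button (a joint): Travel of the red mushroom emergency stop (40 mm across, its top 44 mm above the panel, 96 mm to the console's -y side of the key switch): 0 at rest, 0.006 m pressed. Must not be pressed.
- mug: White mug, 80 mm across, 92 mm high, beyond the console and block, handle at its +y. Origin: centre of its underside. Not to be moved.
- radio: Black hand-held radio lying on its back, 56 mm (x) x 112 mm (y) x 34 mm high, its 75 mm aerial pointing along its +y; it lies between the robot and the work. Origin: centre of its underside. Not to be moved.
Not all that is in view belongs to the job. Of the things like the red_key, leave any that is green, purple or turquoise; of the rest the larger one is meant.

How it is judged (in metres and radians):
On the way, in this order (a step that is already met when the one before it is completed fails the run):
1. the red key is fully home in the key switch, not yet turned (z of red_key in the frame of lock_mouth below 0.003 m and distance between red_key and lock_mouth below 0.005 m and angle between the z axis of red_key and the z axis of lock_mouth, either way round below 0.12 rad and value of joint lock_plug below 0.3 rad), for 0.1 s.
2. the key is turned a quarter turn with the plug (value of joint lock_plug above 1.25 rad and distance between red_key and lock_mouth below 0.006 m), for 0.3 s.
At the end, for the whole second after the job is handed in: The red key is fully in the key switch (shoulder within 4 mm of the face, axis within 7 degrees), the plug is turned at least 1.25 rad of its 1.57, and the gripper is still holding the key (more than 2 N) against the spring through the last second; the emergency stop is not pressed (all of step 2 and z of red_key in the frame of lock_mouth below 0.004 m and angle between the z axis of red_key and the z axis of lock_mouth, either way round below 0.12 rad and contact force between the fingers and red_key above 2 N and value of joint stop_button below 0.003 m); the arm keeps its last pose, push and grip.
It fails at once if the emergency stop is pressed (value of joint stop_button above 0.003 m).
It fails at once if another key is moved from its slot (distance of any of blue_key, yellow_key from where it was at the start of the episode above 0.012 m).
It fails at once if the mug or the radio is moved (distance of any of mug, radio from where it was at the start of the episode above 0.02 m).
It also fails if it takes over 64 s, if anything falls off the work surface, if the arm or the gripper's body presses on something with over 40 N, if the wrist force passes 120 N, or if a joint passes its speed limit or range.

## Working session

There is one attempt and no reset: what is moved stays moved. The work goes in short steps, Python scripts to look and compute and a tool call to move; the robot and the scene stay as the last step left them, time stands still between calls to the robot, and variables do not carry over. Pictures are saved under pics/ and viewed, about 8 in all and at most 12, crops included, and the job is handed in when it is done.

Besides the shell and the picture viewer there is one more tool, called after "Request:" as a command line: name --argument value ..., lists and objects as JSON in quotes. carry_out: Moves the arm, as the interface text tells. Its arguments: {"type":"object","properties":{"angular":{"type":"array","items":{"type":"array","items":{"type":"number"}}},"slide":{"type":"array","items":{"type":"array","items":{"type":"number"}}},"grip":{"type":"array","items":{"type":"number"}},"newtons":{"type":"number"}},"required":["angular","slide","grip"]}

```bash
mkdir -p pics; ls
python3 - <<'E'
from workcell import sensors, imaging
import cv2
for n in("scene","top"):
    cv2.imwrite(f"pics/{n}0.png",imaging.grab_frame(n)); print(n,imaging.camera_params(n))
print(sensors.get_obs())
E
```

```text
pics
scene {'K': array([[470.20752369,   0.        , 321.84173436],
       [  0.        , 470.20752369, 199.6564382 ],
       [  0.        ,   0.        ,   1.        ]]), 'k1': -0.08778521720355915, 'rvec': array([ 1.4754147 ,  1.95222403, -0.92103421]), 'tvec': array([ 188.07511283, -291.97790176, 1382.27686298])}
top {'K': array([[483.22212062,   0.        , 313.86714188],
       [  0.        , 483.22212062, 199.54739818],
       [  0.        ,   0.        ,   1.        ]]), 'k1': -0.016140387795893014, 'rvec': array([ 2.18571158, -2.14393247,  0.0994707 ]), 'tvec': array([-11.20951948, 589.70213982, 887.95812483])}
{'time': 0.1, 'q': array([-1.53841286e+00,  3.13373943e-01,  1.49833561e+00,  9.28744299e-07,
        1.33100990e+00, -2.23391822e-01]), 'joint_velocities': array([-0.00161477, -0.00031815, -0.00133254, -0.00030155, -0.00280069,
        0.00111582]), 'tau': array([ 2.00357346e-03, -4.02815831e+01, -2.52644867e+01,  6.94294064e-02,
        3.42147681e-02, -6.51989012e-05]), 'position': array([ 132.80812839, -507.70195919,  238.23818941]), 'eef_rot': array([-1.57189493e+00,  2.50509227e-04, -2.88581773e+00]), 'ft_force': array([-0.13958046,  0.39079869, -0.39140332]), 'wrist_torque': array([-0.00349472,  0.02650203,  0.02259909]), 'finger_gap': 1.002838736101871}
```

View pics/top0.png

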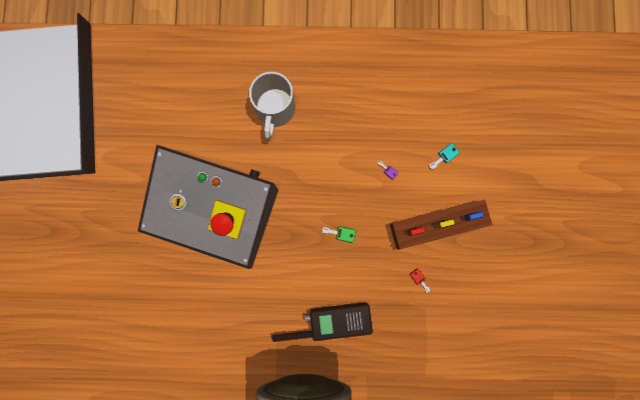

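View pics/scene0.png

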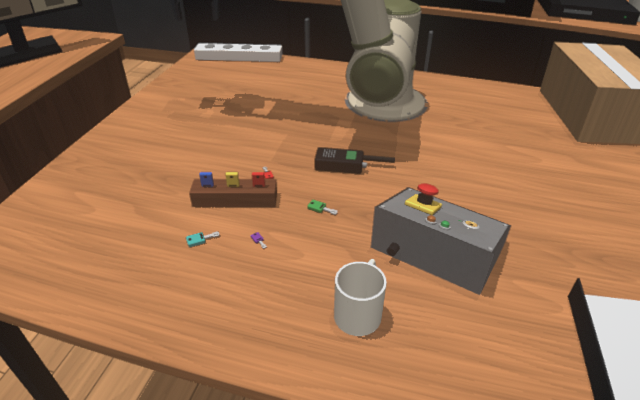

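Top view: the key in the block's slot with a red head is at (417,231). The look-alikes are a smaller loose red key at (418,280), green (346,235), purple (390,171) and turquoise (448,154). The choice is the larger red one, standing in the block. The console lock is at (178,202), and the e-stop at (222,224). Next I'll take close crops.

```bash
cat > h.py <<'E'
import numpy as np, cv2
from scipy.optimize import least_squares
from scipy.spatial.transform import Rotation as Rn
from workcell import sensors, imaging
P={n:imaging.camera_params(n) for n in("scene","top")}
def proj(n,X):
    p=P[n]; return cv2.projectPoints(np.float64(X).reshape(-1,1,3),p["rvec"],p["tvec"],p["K"],np.array([p["k1"],0,0,0.]))[0][:,0]
def on_z(n,px,z):
    p=P[n]; R=cv2.Rodrigues(p["rvec"])[0]; c=-R.T@p["tvec"]
    u=cv2.undistortPoints(np.float64([[px]]),p["K"],np.array([p["k1"],0,0,0.]))[0,0]
    d=R.T@np.array([u[0],u[1],1]); return c+d*(z-c[2])/d[2]
def tri(a,b):  # pixel in scene, pixel in top
    return least_squares(lambda X:np.r_[proj("scene",X)[0]-a,proj("top",X)[0]-b],on_z("top",b,60)).x
def crop(n,x,y,w,h,s,img=None):
    im=imaging.grab_frame(n) if img is None else img
    return cv2.resize(im[y:y+h,x:x+w],None,fx=s,fy=s,interpolation=cv2.INTER_CUBIC)
E
python3 - <<'E'
from h import *
t=cv2.imread("pics/top0.png"); s=cv2.imread("pics/scene0.png")
a=crop("top",130,140,150,132,4,t); b=crop("top",380,195,120,60,4,t)
c=np.zeros((560,800,3),np.uint8)
c[:300,:480]=crop("",180,160,120,75,4,s)[:300]; 
cv2.imwrite("pics/a.png",a)
d=np.zeros((600,800,3),np.uint8)
d[:240,:480]=b; d[250:570,:400]=crop("",185,160,100,80,4,s)[:320]; d[250:600,410:770]=0
cv2.imwrite("pics/b.png",d)
cv2.imwrite("pics/c.png",crop("",365,175,150,115,5,s))
E
```

```text
(no output)
```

View pics/a.png

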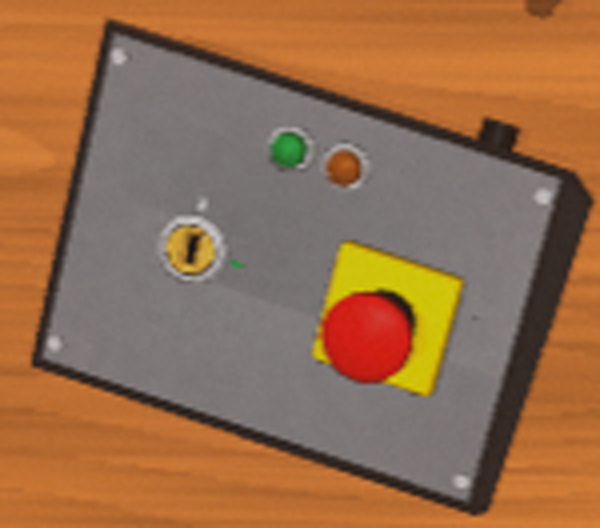

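View pics/b.png

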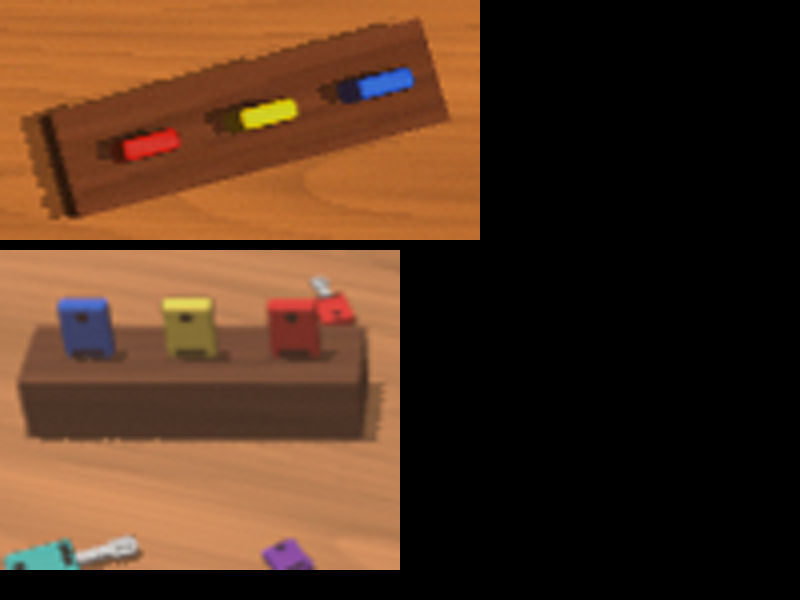

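View pics/c.png

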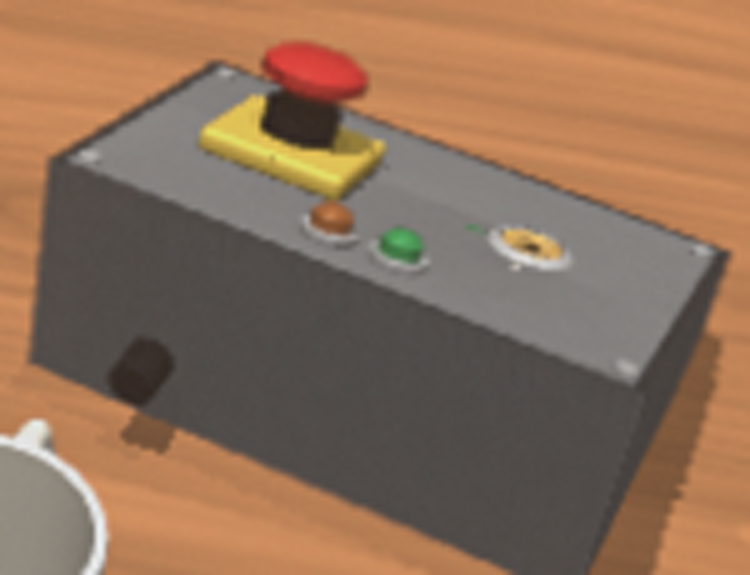

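Crops show: top view — lock at crop (191,249), slot along the slope, console corners sharp; block with red key in the slot nearest the console; its head is the same size as blue and yellow. Now fit poses.

```bash
cat > fit.py <<'E'
from h import *
f=lambda u,o,s:(np.float64(u)+.5)/s-.5+np.float64(o)
A=np.array
def fit(pts,tp,sc,x0):
    def res(p):
        c,s=np.cos(p[2]),np.sin(p[2]); R=A([[c,-s,0],[s,c,0],[0,0,1]]); W=pts@R.T+[p[0],p[1],0]
        return np.r_[(proj("top",W)-tp).ravel(),(proj("scene",W)-sc).ravel()]
    r=least_squares(res,x0,loss="soft_l1"); print(np.round(r.x,3),"res",np.round(r.fun,1) if 0 else np.round(res(r.x).reshape(-1,2),1).tolist()); return r.x
con=A([[80,110,103.],[-80,110,45],[80,-110,103],[-80,-110,45]])
tp=f([[108,22],[36,363],[566,176],[472,511]],[130,140],4)
sc=f([[640,388],[728,252],[50,158],[215,63]],[365,175],5)
g=on_z("top",tp.mean(0),74); print("guess",g)
C=fit(con,tp,sc,[g[0],g[1],0.2])
L=tri(f([531,246],[365,175],5),f([191,249],[130,140],4)); print("lock tri",L, "reproj",proj("scene",L)-f([531,246],[365,175],5))
c,s=np.cos(C[2]),np.sin(C[2]); l=A([c*(L[0]-C[0])+s*(L[1]-C[1]),-s*(L[0]-C[0])+c*(L[1]-C[1]),L[2]]); print("lock in console",l,"panel z+3cos",74+l[0]*np.tan(np.radians(20)))
blk=A([[25,90,38.],[-25,90,38],[-25,-90,38],[25,-90,38]])
tb=f([[48,110],[76,215],[449,120],[421,19]],[380,195],4)
sb=f([[365,132],[362,76],[38,76],[20,132]],[185,160],4)
gb=on_z("top",tb.mean(0),38)
B=fit(blk,tb,sb,[gb[0],gb[1],-0.2])
K=tri(f([294,53],[185,160],4),f([151,144],[380,195],4)); print("red head top",K)
c,s=np.cos(B[2]),np.sin(B[2]); print("slots",[(B[0]-s*y,B[1]+c*y) for y in(-55,0,55)])
print("head top@72",on_z("top",f([151,144],[380,195],4),72))
E
python3 fit.py
```

```text
guess [568.68508674 199.18650073  74.        ]
[ 5.66253e+02  2.01157e+02 -3.02000e-01] res [[-1.0, -0.6], [-2.3, 0.9], [1.5, -0.5], [-0.2, 1.7], [-0.1, 1.9], [0.1, -0.1], [-1.1, 0.1], [-0.4, -0.7]]
lock tri [576.26567996 248.37544419  74.47928065] reproj [[-0.78731812  0.0845241 ]]
lock in console [-4.47694162 48.06005641 74.47928065] panel z+3cos 72.37052650867078
[ 5.47831e+02 -2.39380e+02  2.66000e-01] res [[-0.2, 0.5], [-0.2, 0.3], [-0.6, 0.4], [-1.0, -0.1], [-2.3, 0.6], [0.4, 0.2], [-0.8, -0.4], [-1.5, -0.1]]
red head top [ 532.43292388 -186.08507413   71.68129321]
slots [(np.float64(562.2969446296752), np.float64(-292.4434292385847)), (np.float64(547.8305845939212), np.float64(-239.3800291655029)), (np.float64(533.3642245581673), np.float64(-186.31662909242107))]
head top@72 [ 532.88183399 -187.4749478    72.        ]
```

```bash
cat > mv.py <<'E'
# cmd pose bookkeeping: upd(ang,slide) after a call; to(R,p) prints the numbers for the next
from h import *
import pickle,os
def load(): return pickle.load(open("cmd.p","rb")) if os.path.exists("cmd.p") else (np.array([132.822,-507.927,238.72]),Rn.from_euler("xyz",[-np.pi/2,0,-2.8858]).as_matrix())
def upd(ang,sl):
    p,R=load(); p=p+R@(np.array(sl)*1000); R=R@Rn.from_rotvec(ang,degrees=True).as_matrix(); pickle.dump((p,R),open("cmd.p","wb")); chk()
def chk():
    p,R=load(); o=sensors.get_obs(); M=Rn.from_euler("xyz",o["eef_rot"])
    print("cmd",p.round(1),"meas",o["position"].round(1),"angerr deg",(Rn.from_matrix(R).inv()*M).as_rotvec(degrees=True).round(2),"F",o["ft_force"].round(1),"T",o["wrist_torque"].round(2),"gap",round(o["finger_gap"]*88,1),"t",o["time"],"q",o["q"].round(2))
def to(R2,p2):
    p,R=load(); print("angular",Rn.from_matrix(R.T@R2).as_rotvec(degrees=True).round(2).tolist(),"slide m",(R.T@(np.array(p2)-p)/1000).round(4).tolist())
def down(yaw): return Rn.from_euler("xyz",[-np.pi/2,0,yaw]).as_matrix()
def lockR(th=-0.302): # columns: lock x,y,z in world
    return (Rn.from_euler("z",th)*Rn.from_euler("y",-20,degrees=True)).as_matrix()
E
python3 -c "
from mv import *
print(lockR().round(2)); to(down(-1.305),[533,-186.6,120])"
```

```text
[[ 0.9   0.3  -0.33]
 [-0.28  0.95  0.1 ]
 [ 0.34 -0.    0.94]]
angular [0.0, -90.57, 0.0] slide m [-0.4685, 0.1187, -0.2096]
```

Request:
carry_out --angular '[[0,-90.57,0],[0,-90.57,0],[0,-90.57,0],[0,-90.57,0],[0,-90.57,0],[0,-90.57,0],[0,-90.57,0],[0,-90.57,0],[0,-90.57,0],[0,-90.57,0],[0,-90.57,0],[0,-90.57,0]]' --slide '[[-0.4685,0.1187,-0.2096],[-0.4685,0.1187,-0.2096],[-0.4685,0.1187,-0.2096],[-0.4685,0.1187,-0.2096],[-0.4685,0.1187,-0.2096],[-0.4685,0.1187,-0.2096],[-0.4685,0.1187,-0.2096],[-0.4685,0.1187,-0.2096],[-0.4685,0.1187,-0.2096],[-0.4685,0.1187,-0.2096],[-0.4685,0.1187,-0.2096],[-0.4685,0.1187,-0.2096]]' --grip '[0.5,0.5,0.5,0.5,0.5,0.5,0.5,0.5,0.5,0.5,0.5,0.5]'

```text
time: 1.6
position: [532.5, -187.5, 120.4]
eef_rot: [-1.571, -0.0, -1.307]
ft_force: [-0.4, -0.3, -0.7]
finger_gap: 0.501
```

Run:
```python
from mv import *
upd([0,-90.57,0],[-.4685,.1187,-.2096])
im=imaging.grab_frame("scene"); cv2.imwrite("pics/s1.png",im)
a=crop("",160,110,160,110,5,im); 
p,R=load()
cv2.imwrite("pics/s1c.png",a)
to(down(-1.305),[533,-186.6,41])
```

```text
cmd [ 533.  -186.6  120. ] meas [ 532.5 -187.5  120.4] angerr deg [ 0.01  0.13 -0.02] F [-0.4 -0.3 -0.7] T [-0.06 -0.09 -0.03] gap 44.1 t 1.6 q [-0.55  0.51  1.53 -0.    1.1  -0.81]
angular [0.0, -0.0, 0.0] slide m [-0.0, 0.079, -0.0]
```

View pics/s1c.png

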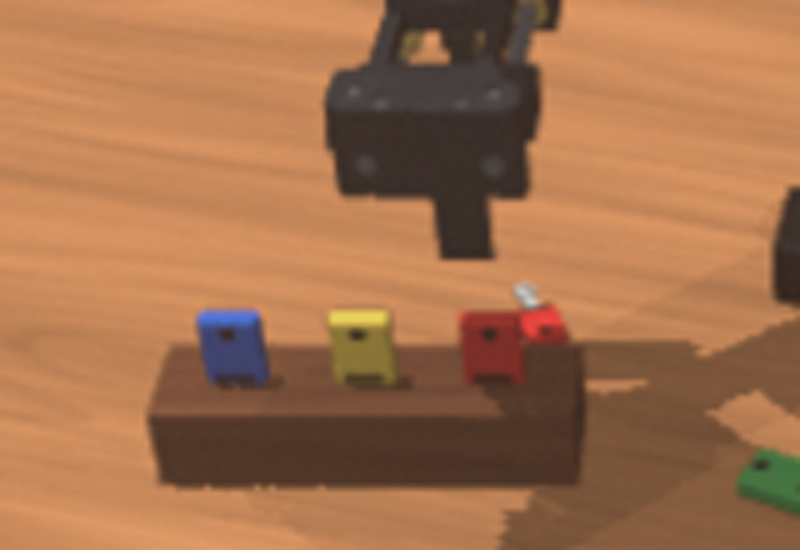

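The picture shows the gripper above the red key, with the near finger at crop (466,230) and the red head at (490,345). The neighbouring keys are clear. Descend and grip gently.

Request:
carry_out --angular '[[0,0,0],[0,0,0],[0,0,0],[0,0,0],[0,0,0],[0,0,0],[0,0,0],[0,0,0],[0,0,0],[0,0,0]]' --slide '[[0,0.04,0],[0,0.079,0],[0,0.079,0],[0,0.079,0],[0,0.079,0],[0,0.079,0],[0,0.079,0],[0,0.079,0],[0,0.079,0],[0,0.079,0]]' --grip '[0.5,0.5,0.5,0.05,0.05,0.05,0.05,0.05,0.05,0.05]' --newtons 10

```text
time: 2.9
position: [533.0, -186.6, 41.2]
eef_rot: [-1.571, -0.0, -1.305]
ft_force: [-1.2, -0.2, 3.7]
finger_gap: 0.115
```

Run:
```python
from mv import *
upd([0,0,0],[0,.079,0])
p,R=load(); F=sensors.get_obs()["ft_force"]; print("F in tool",(R.T@F).round(1))
im=imaging.grab_frame("scene")
c=crop("",160,110,160,110,5,im); 
cv2.imwrite("pics/s2c.png",c)
```

```text
cmd [ 533.  -186.6   41. ] meas [ 533.  -186.6   41.2] angerr deg [-0.   -0.   -0.01] F [-1.2 -0.2  3.7] T [-0.01  0.11 -0.01] gap 10.2 t 2.9 q [-0.54  0.62  1.58 -0.    0.93 -0.81]
F in tool [-0.1 -3.7 -1.2]
```

View pics/s2c.png

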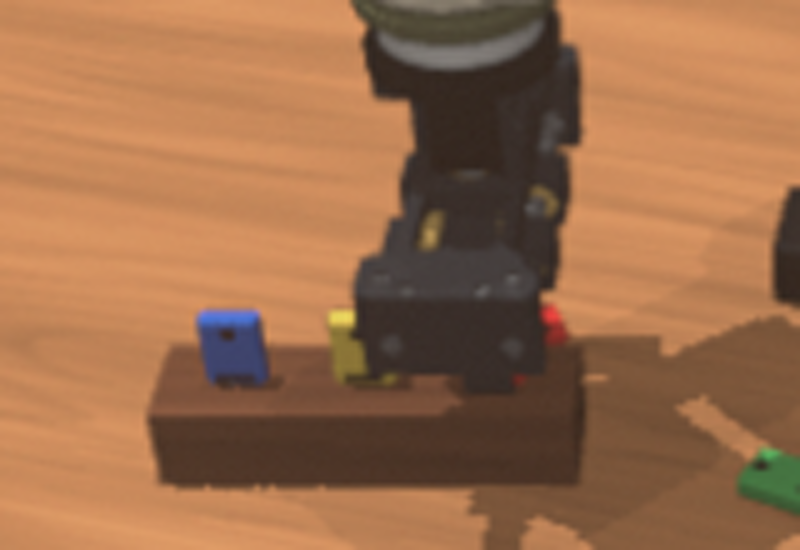

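The picture shows a centred grasp: gap 10.2 mm, which matches the head's thickness, and the finger at crop (488,385) against the head's centre at (492,350). Tighten the grip and lift.

Request:
carry_out --angular '[[0,0,0],[0,0,0],[0,0,0],[0,0,0],[0,0,0],[0,0,0],[0,0,0],[0,0,0],[0,0,0],[0,0,0]]' --slide '[[0,0,0],[0,0,0],[0,0,0],[0,-0.01,0],[0,-0.02,0],[0,-0.03,0],[0,-0.06,0],[0,-0.1,0],[0,-0.14,0],[0,-0.14,0]]' --grip '[0.05,0.05,0.05,0.05,0.05,0.05,0.05,0.05,0.05,0.05]' --newtons 55

```text
time: 4.2
position: [534.1, -187.1, 184.4]
eef_rot: [-1.566, -0.005, -1.305]
ft_force: [-0.1, -0.9, -0.4]
finger_gap: 0.105
```

Run:
```python
from mv import *
upd([0,0,0],[0,-.14,0])
Rl=lockR(); T=np.c_[Rl[:,0],-Rl[:,2],Rl[:,1]]  # tool x=lock x, y=-lock z, z=lock y
print(np.linalg.det(T))
L=np.array([576.3,248.4,75]); 
to(T,L+Rl[:,2]*(3+30+40))   # tip 40 above the face
```

```text
cmd [ 533.  -186.6  181. ] meas [ 534.1 -187.1  184.4] angerr deg [ 0.25 -0.01 -0.26] F [-0.1 -0.9 -0.4] T [ 0.   -0.14  0.05] gap 9.2 t 4.2 q [-0.54  0.44  1.46  0.    1.24 -0.81]
1.0000000000000002
angular [10.03, -56.87, -18.29] slide m [-0.4218, 0.0374, 0.1349]
```

Request:
carry_out --angular '[[10.03,-56.87,-18.29],[10.03,-56.87,-18.29],[10.03,-56.87,-18.29],[10.03,-56.87,-18.29],[10.03,-56.87,-18.29],[10.03,-56.87,-18.29],[10.03,-56.87,-18.29],[10.03,-56.87,-18.29],[10.03,-56.87,-18.29],[10.03,-56.87,-18.29],[10.03,-56.87,-18.29],[10.03,-56.87,-18.29]]' --slide '[[0,-0.06,0],[-0.06,-0.06,0.02],[-0.12,-0.06,0.04],[-0.18,-0.06,0.06],[-0.24,-0.06,0.08],[-0.3,-0.06,0.1],[-0.36,-0.06,0.12],[-0.4218,-0.06,0.1349],[-0.4218,-0.06,0.1349],[-0.4218,0,0.1349],[-0.4218,0.0374,0.1349],[-0.4218,0.0374,0.1349]]' --grip '[0.05,0.05,0.05,0.05,0.05,0.05,0.05,0.05,0.05,0.05,0.05,0.05]'

```text
time: 5.7
position: [551.2, 254.4, 140.8]
eef_rot: [-1.575, -0.344, -0.302]
ft_force: [-0.3, 0.0, -0.2]
finger_gap: 0.105
```

Run:
```python
from mv import *
upd([10.03,-56.87,-18.29],[-.4218,.0374,.1349])
im=imaging.grab_frame("scene"); to_=imaging.grab_frame("top"); cv2.imwrite("pics/s3.png",im);cv2.imwrite("pics/t3.png",to_)
chk()
d=np.zeros((600,800,3),np.uint8)
d[:,:480]=crop("",410,130,96,120,5,im); d[:600,485:800]=crop("",145,150,63,120,5,to_)
cv2.imwrite("pics/d3.png",d)
```

```text
cmd [552.4 255.8 143.6] meas [551.2 254.4 140.8] angerr deg [-0.22 -0.02  0.29] F [-0.3  0.  -0.2] T [0.08 0.01 0.05] gap 9.3 t 5.7 q [ 0.32  0.48  1.57 -0.27  0.83 -0.79]
cmd [552.4 255.8 143.6] meas [553.1 255.3 144.9] angerr deg [ 0.02  0.05 -0.07] F [0.5 0.4 0.4] T [ 0.09  0.03 -0.08] gap 9.8 t 5.8 q [ 0.32  0.47  1.57 -0.27  0.83 -0.79]
```

View pics/d3.png

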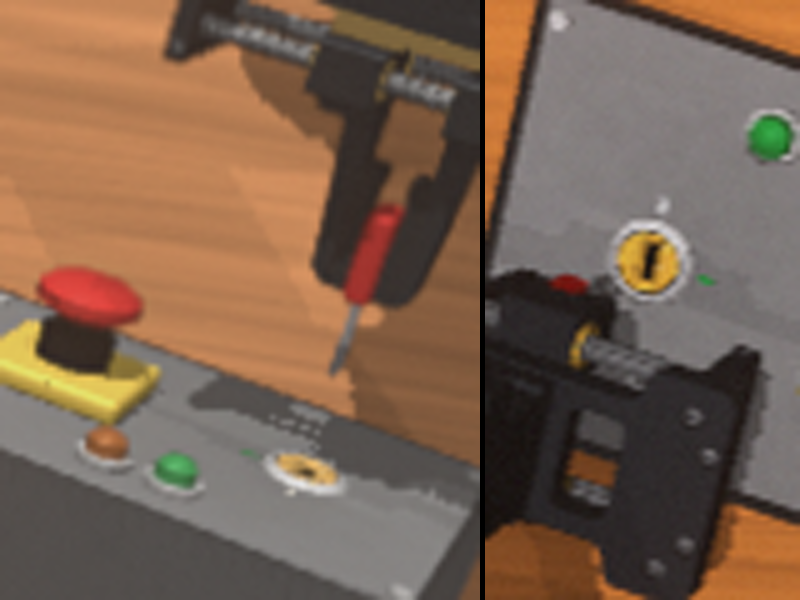

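Run:
```python
from mv import *
o=sensors.get_obs(); M=Rn.from_euler("xyz",o["eef_rot"]).as_matrix(); p=o["position"]
for nm,d in(("tip",33.2),("shoulder",3.2),("headtop",-30.8)):
    X=p+M[:,1]*d; print(nm,X.round(1),"scene crop",((proj("scene",X)[0]-[410,130]+.4)*5).round(0),"top crop",((proj("top",X)[0]-[145,150]+.4)*5+[485,0]).round(0))
Rl=lockR(); L=np.array([576.3,248.4,75])
print("lock",((proj("scene",L)[0]-[410,130]+.4)*5).round(0),((proj("top",L)[0]-[145,150]+.4)*5+[485,0]).round(0))
for k,d in zip("xyz",Rl.T): print(k,((proj("scene",L+d*10)-proj("scene",L))*5).round(1),((proj("top",L+d*10)-proj("top",L))*5).round(1))
for z in (72,74,75,76): print(z,on_z("top",[177.5,201.75],z).round(1),on_z("scene",[470.7,223.7],z).round(1))
```

```text
tip [564.  251.9 113.8] scene crop [335. 370.] top crop [600. 286.]
shoulder [554.2 255.  141.9] scene crop [361. 294.] top crop [563. 308.]
headtop [543.  258.4 173.9] scene crop [392. 205.] top crop [519. 334.]
lock [302. 470.] [645. 261.]
x [[-6.7  7.6]] [[  6.1 -25.5]]
y [[26.1 10. ]] [[-25.8  -8.7]]
z [[  8.4 -24.4]] [[-10.9   6.5]]
72 [576.8 247.5  72. ] [572.4 250.   72. ]
74 [576.6 246.9  74. ] [574.8 249.7  74. ]
75 [576.6 246.6  75. ] [576.  249.5  75. ]
76 [576.5 246.3  76. ] [577.2 249.3  76. ]
```

Picture: key held straight (tip at crop (333,375)), lock at (305,470). The predictions agree within about 2 mm, which is inside the countersink. Descend gently.

Request:
carry_out --angular '[[0,0,0],[0,0,0],[0,0,0],[0,0,0],[0,0,0],[0,0,0],[0,0,0],[0,0,0]]' --slide '[[0,0.015,0],[0,0.03,0],[0,0.036,0],[0,0.039,0],[0,0.041,0],[0,0.043,0],[0,0.043,0],[0,0.043,0]]' --grip '[0.05,0.05,0.05,0.05,0.05,0.05,0.05,0.05]'

```text
time: 6.8
position: [566.5, 251.5, 103.4]
eef_rot: [-1.571, -0.349, -0.302]
ft_force: [-0.7, 0.1, -1.0]
finger_gap: 0.112
```

```bash
cat >> mv.py <<'E'
def st():
    chk(); p,R=load(); o=sensors.get_obs(); Rl=lockR(); L=np.array([576.3,248.4,75.])
    print("tool-frame F",(R.T@o["ft_force"]).round(1),"T",(R.T@o["wrist_torque"]).round(2),"tip in lock (meas)",(Rl.T@(o["position"]+Rn.from_euler("xyz",o["eef_rot"]).as_matrix()[:,1]*33.2-L)).round(1))
E
python3 -c "
from mv import *
upd([0,0,0],[0,.043,0]); st()"
```

```text
cmd [566.5 251.4 103.2] meas [566.5 251.5 103.4] angerr deg [ 0.01 -0.   -0.01] F [-0.7  0.1 -1. ] T [0.11 0.05 0.  ] gap 9.9 t 6.8 q [ 0.31  0.55  1.57 -0.29  0.75 -0.78]
cmd [566.5 251.4 103.2] meas [566.5 251.5 103.4] angerr deg [ 0.01 -0.   -0.01] F [-0.7  0.1 -1. ] T [0.11 0.05 0.  ] gap 9.9 t 6.8 q [ 0.31  0.55  1.57 -0.29  0.75 -0.78]
tool-frame F [-1.   0.7 -0.1] T [0.08 0.03 0.08] tip in lock (meas) [ 0.  0. -3.]
```

Request:
carry_out --angular '[[0,0,0],[0,0,0],[0,0,0],[0,0,0],[0,0,0]]' --slide '[[0,0.001,0],[0,0.002,0],[0,0.003,0],[0,0.003,0],[0,0.003,0]]' --grip '[0.05,0.05,0.05,0.05,0.05]'

```text
time: 7.42
position: [567.5, 251.2, 100.6]
eef_rot: [-1.571, -0.349, -0.302]
ft_force: [-2.2, 0.2, 4.2]
finger_gap: 0.109
```

```bash
python3 -c "
from mv import *
upd([0,0,0],[0,.003,0]); st()
d=np.zeros((500,800,3),np.uint8)
d[:,:400]=crop('scene',435,160,80,100,5); d[:,405:755]=crop('top',145,150,70,100,5)
cv2.imwrite('pics/d4.png',d)"
```

```text
cmd [567.5 251.1 100.4] meas [567.5 251.2 100.6] angerr deg [ 0.01  0.   -0.01] F [-2.2  0.2  4.2] T [ 0.04  0.18 -0.04] gap 9.6 t 7.425 q [ 0.31  0.55  1.57 -0.29  0.75 -0.77]
cmd [567.5 251.1 100.4] meas [567.5 251.2 100.6] angerr deg [ 0.01  0.   -0.01] F [-2.2  0.2  4.2] T [ 0.04  0.18 -0.04] gap 9.6 t 7.425 q [ 0.31  0.55  1.57 -0.29  0.75 -0.77]
tool-frame F [-0.6 -4.7 -0.5] T [-0.03  0.03  0.18] tip in lock (meas) [ 0.1  0.1 -6. ]
```

View pics/d4.png

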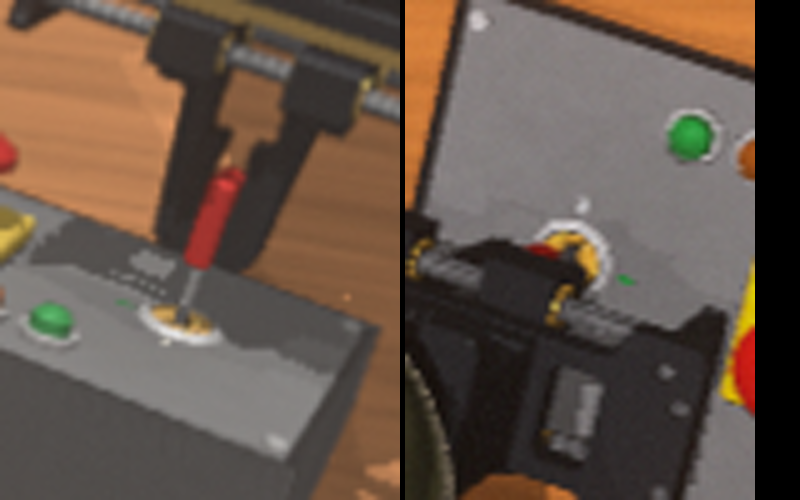

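Both views show the blade standing inside the slot (scene crop (180,320)), about 8 mm deep. The pins are starting to resist. Push while rocking along x.

Request:
carry_out --angular '[[0,0,0],[0,0,0],[0,0,0],[0,0,0],[0,0,0],[0,0,0],[0,0,0],[0,0,0]]' --slide '[[0.0015,0.001,0],[-0.0015,0.002,0],[0.0015,0.003,0],[-0.0015,0.004,0],[0.0015,0.005,0],[-0.0015,0.006,0],[0.0015,0.006,0],[0,0.006,0]]' --grip '[0.05,0.05,0.05,0.05,0.05,0.05,0.05,0.05]'

```text
time: 8.52
position: [569.5, 250.5, 94.7]
eef_rot: [-1.571, -0.349, -0.302]
ft_force: [0.0, -0.1, -0.3]
finger_gap: 0.111
```

```bash
python3 -c "
from mv import *
upd([0,0,0],[0,.006,0]); st()"
```

```text
cmd [569.4 250.5  94.8] meas [569.5 250.5  94.7] angerr deg [-0.  0.  0.] F [ 0.  -0.1 -0.3] T [0.09 0.02 0.01] gap 9.8 t 8.525 q [ 0.3   0.56  1.57 -0.29  0.74 -0.77]
cmd [569.4 250.5  94.8] meas [569.5 250.5  94.7] angerr deg [-0.  0.  0.] F [ 0.  -0.1 -0.3] T [0.09 0.02 0.01] gap 9.8 t 8.525 q [ 0.3   0.56  1.57 -0.29  0.74 -0.77]
tool-frame F [-0.1  0.3 -0. ] T [0.08 0.01 0.05] tip in lock (meas) [  0.   -0.  -12.3]
```

Request:
carry_out --angular '[[0,0,0],[0,0,0],[0,0,0],[0,0,0],[0,0,0],[0,0,0],[0,0,0],[0,0,0],[0,0,0],[0,0,0]]' --slide '[[0.0015,0.002,0],[-0.0015,0.004,0],[0.0015,0.006,0],[-0.0015,0.008,0],[0.0015,0.01,0],[-0.001,0.012,0],[0.001,0.013,0],[-0.001,0.014,0],[0,0.014,0],[0,0.014,0]]' --grip '[0.05,0.05,0.05,0.05,0.05,0.05,0.05,0.05,0.05,0.05]'

```text
time: 9.78
position: [574.2, 249.1, 81.8]
eef_rot: [-1.571, -0.349, -0.302]
ft_force: [0.6, 0.2, -1.3]
finger_gap: 0.109
```

```bash
python3 -c "
from mv import *
upd([0,0,0],[0,.014,0]); st()"
```

```text
cmd [574.  249.1  81.6] meas [574.2 249.1  81.8] angerr deg [ 0.01  0.01 -0.02] F [ 0.6  0.2 -1.3] T [ 0.09 -0.01 -0.02] gap 9.6 t 9.775 q [ 0.3   0.59  1.57 -0.3   0.72 -0.77]
cmd [574.  249.1  81.6] meas [574.2 249.1  81.8] angerr deg [ 0.01  0.01 -0.02] F [ 0.6  0.2 -1.3] T [ 0.09 -0.01 -0.02] gap 9.6 t 9.775 q [ 0.3   0.59  1.57 -0.3   0.72 -0.77]
tool-frame F [0.1 1.4 0.4] T [0.08 0.05 0.02] tip in lock (meas) [  0.3   0.  -26.1]
```

Request:
carry_out --angular '[[0,0,0],[0,0,0],[0,0,0],[0,0,0],[0,0,0],[0,0,0]]' --slide '[[0.001,0.001,0],[-0.001,0.002,0],[0.001,0.003,0],[-0.001,0.0035,0],[0,0.004,0],[0,0.004,0]]' --grip '[0.05,0.05,0.05,0.05,0.05,0.05]'

```text
time: 10.52
position: [574.7, 249.0, 78.1]
eef_rot: [-1.571, -0.348, -0.302]
ft_force: [-6.0, 1.1, 6.2]
finger_gap: 0.104
```

```bash
python3 -c "
from mv import *
upd([0,0,0],[0,.004,0]); st()
d=np.zeros((500,800,3),np.uint8)
d[:,:400]=crop('scene',435,160,80,100,5); d[:,405:755]=crop('top',145,150,70,100,5)
cv2.imwrite('pics/d5.png',d)"
```

```text
cmd [575.3 248.7  77.8] meas [574.7 249.   78.1] angerr deg [-0.01 -0.01  0.06] F [-6.   1.1  6.2] T [ 0.16  0.72 -0.05] gap 9.1 t 10.525 q [ 0.3   0.59  1.57 -0.3   0.71 -0.77]
cmd [575.3 248.7  77.8] meas [574.7 249.   78.1] angerr deg [-0.01 -0.01  0.06] F [-6.   1.1  6.2] T [ 0.16  0.72 -0.05] gap 9.1 t 10.525 q [ 0.3   0.59  1.57 -0.3   0.71 -0.77]
tool-frame F [-3.6 -7.9 -0.7] T [-0.07  0.02  0.73] tip in lock (meas) [ -0.6   0.1 -29.6]
```

View pics/d5.png

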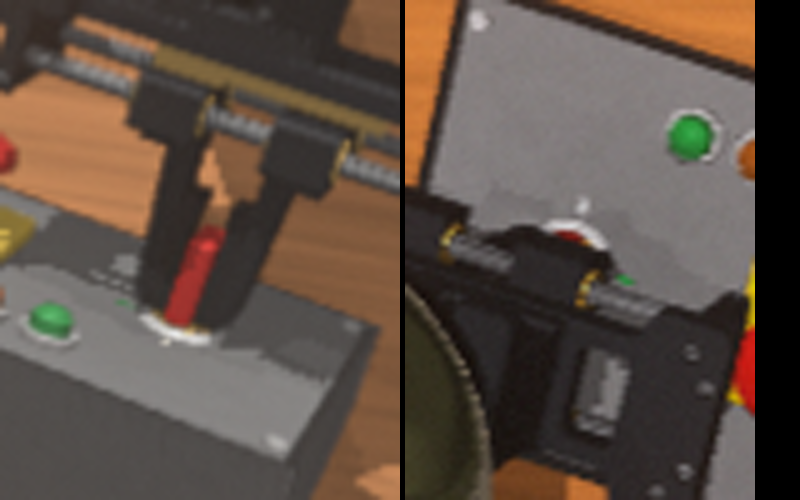

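The picture shows the head's shoulder at the brass face (scene crop (180,322)). I'll press firmly with small rocking to confirm it's home.

Request:
carry_out --angular '[[0,0,0],[0,0,0],[0,0,0],[0,0,0],[0,0,0],[0,0,0]]' --slide '[[0.001,0.0005,0],[-0.001,0.001,0],[0.001,0.001,0],[-0.001,0.001,0],[0,0.001,0],[0,0.001,0]]' --grip '[0.05,0.05,0.05,0.05,0.05,0.05]'

```text
time: 11.38
position: [575.6, 249.0, 78.3]
eef_rot: [-1.57, -0.35, -0.302]
ft_force: [-9.3, 0.5, 12.7]
finger_gap: 0.107
```

```bash
python3 -c "
from mv import *
upd([0,0,0],[0,.001,0]); st()"
```

```text
cmd [575.6 248.6  76.9] meas [575.6 249.   78.3] angerr deg [ 0.04  0.   -0.05] F [-9.3  0.5 12.7] T [-0.07  0.61 -0.05] gap 9.4 t 11.375 q [ 0.3   0.59  1.57 -0.3   0.71 -0.77]
cmd [575.6 248.6  76.9] meas [575.6 249.   78.3] angerr deg [ 0.04  0.   -0.05] F [-9.3  0.5 12.7] T [-0.07  0.61 -0.05] gap 9.4 t 11.375 q [ 0.3   0.59  1.57 -0.3   0.71 -0.77]
tool-frame F [ -4.1 -15.1  -2.3] T [-0.25 -0.04  0.56] tip in lock (meas) [  0.4   0.4 -29.8]
```

It's fully home: 1 mm more command gave 0.2 mm of motion and +7 N. Now the first half of the turn, clockwise (positive about tool y).

Request:
carry_out --angular '[[0,0,0],[0,8,0],[0,16,0],[0,24,0],[0,32,0],[0,40,0],[0,48,0],[0,50,0],[0,50,0]]' --slide '[[0,0,0],[0,0,0],[0,0,0],[0,0,0],[0,0,0],[0,0,0],[0,0,0],[0,0,0],[0,0,0]]' --grip '[0.05,0.05,0.05,0.05,0.05,0.05,0.05,0.05,0.05]'

```text
time: 12.5
position: [575.3, 248.5, 78.3]
eef_rot: [-1.299, -0.222, -1.205]
ft_force: [-10.4, -3.0, 14.5]
finger_gap: 0.108
```

```bash
python3 -c "
from mv import *
upd([0,50,0],[0,0,0]); st()"
```

```text
cmd [575.6 248.6  76.9] meas [575.3 248.5  78.3] angerr deg [-0.02  0.01 -0.04] F [-10.4  -3.   14.5] T [-0.68  0.94 -0.28] gap 9.5 t 12.5 q [ 0.3   0.59  1.57 -0.3   0.71  0.11]
cmd [575.6 248.6  76.9] meas [575.3 248.5  78.3] angerr deg [-0.02  0.01 -0.04] F [-10.4  -3.   14.5] T [-0.68  0.94 -0.28] gap 9.5 t 12.5 q [ 0.3   0.59  1.57 -0.3   0.71  0.11]
tool-frame F [  2.3 -16.7  -6.5] T [-1.16 -0.05 -0.29] tip in lock (meas) [  0.2  -0.3 -29.8]
```

Request:
carry_out --angular '[[0,8,0],[0,16,0],[0,24,0],[0,32,0],[0,40,0],[0,47,0],[0,47,0],[0,47,0],[0,47,0]]' --slide '[[0,0,0],[0,0,0],[0,0,0],[0,0,0],[0,0,0],[0,0,0],[0,0,0],[0,0,0],[0,0,0]]' --grip '[0.05,0.05,0.05,0.05,0.05,0.05,0.05,0.05,0.05]'

```text
time: 13.62
position: [574.6, 248.6, 78.0]
eef_rot: [-1.225, 0.04, -1.988]
ft_force: [-12.9, -1.5, 16.1]
finger_gap: 0.108
```

```bash
python3 -c "
from mv import *
upd([0,47,0],[0,0,0]); st()
d=np.zeros((600,800,3),np.uint8)
d[:500,:400]=crop('scene',435,160,80,100,5); d[:500,405:755]=crop('top',145,150,70,100,5)
cv2.imwrite('pics/d6.png',d)"
```

```text
cmd [575.6 248.6  76.9] meas [574.6 248.6  78. ] angerr deg [-0.06 -0.03 -0.09] F [-12.9  -1.5  16.1] T [-0.54  1.57 -0.24] gap 9.5 t 13.625 q [ 0.3   0.59  1.57 -0.3   0.71  0.93]
cmd [575.6 248.6  76.9] meas [574.6 248.6  78. ] angerr deg [-0.06 -0.03 -0.09] F [-12.9  -1.5  16.1] T [-0.54  1.57 -0.24] gap 9.5 t 13.625 q [ 0.3   0.59  1.57 -0.3   0.71  0.93]
tool-frame F [  5.9 -19.1  -4.9] T [-1.21 -0.11 -1.16] tip in lock (meas) [ -0.6  -0.3 -29.8]
```

View pics/d6.png

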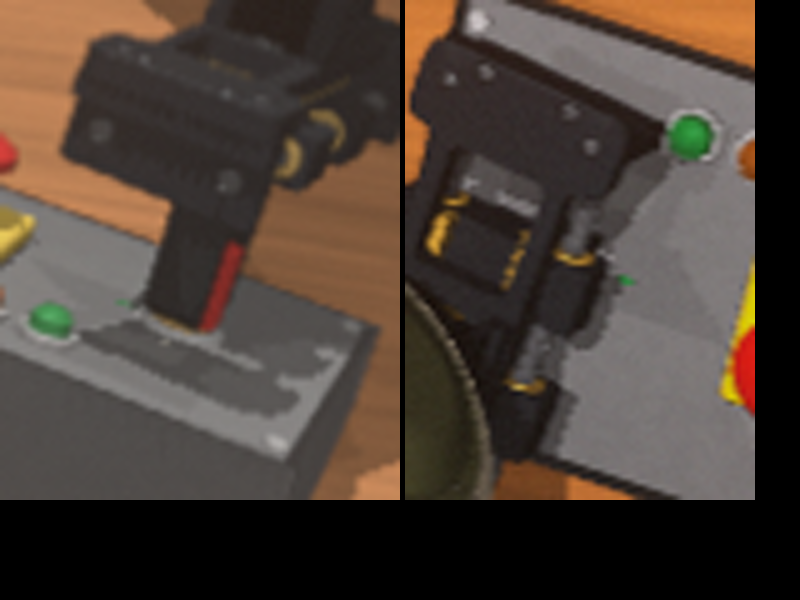

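The picture shows the gripper turned a quarter with the head on the brass face. The axial torque of −0.11 N m matches the spring plus the stop. Relieve the ~7 N side load slightly and hold.

Request:
carry_out --angular '[[0,1,0],[0,1,0],[0,1,0],[0,1,0],[0,1,0],[0,1,0]]' --slide '[[0.0003,0,-0.0003],[0.0006,0,-0.0005],[0.0006,0,-0.0005],[0.0006,0,-0.0005],[0.0006,0,-0.0005],[0.0006,0,-0.0005]]' --grip '[0.05,0.05,0.05,0.05,0.05,0.05]'

```text
time: 14.48
position: [574.5, 248.6, 78.0]
eef_rot: [-1.225, 0.047, -2.004]
ft_force: [-10.9, -0.2, 13.0]
finger_gap: 0.106
```

```bash
python3 -c "
from mv import *
upd([0,1,0],[.0006,0,-.0005]); st()
a=imaging.grab_frame('top'); b=cv2.imread('pics/top0.png')
m=imaging.grab_frame('scene'); n=cv2.imread('pics/scene0.png')
print('blue/yellow/mug diff',np.abs(m[195:215,190:215].astype(int)-n[195:215,190:215]).mean(), np.abs(m[165:190,195:245].astype(int)-n[165:190,195:245]).mean(),np.abs(m[265:330,335:385].astype(int)-n[265:330,335:385]).mean(),np.abs(m[150:170,315:395].astype(int)-n[150:170,315:395]).mean())"
```

```text
cmd [575.  248.2  76.7] meas [574.5 248.6  78. ] angerr deg [ 0.   -0.02 -0.01] F [-10.9  -0.2  13. ] T [-0.29  1.12 -0.09] gap 9.3 t 14.475 q [ 0.3   0.59  1.57 -0.3   0.71  0.94]
cmd [575.  248.2  76.7] meas [574.5 248.6  78. ] angerr deg [ 0.   -0.02 -0.01] F [-10.9  -0.2  13. ] T [-0.29  1.12 -0.09] gap 9.3 t 14.475 q [ 0.3   0.59  1.57 -0.3   0.71  0.94]
tool-frame F [  4.1 -15.7  -4.7] T [-0.89 -0.12 -0.74] tip in lock (meas) [ -0.7  -0.4 -29.8]
blue/yellow/mug diff 2.502666666666667 3.1144 3.678153846153846 11.505416666666667
```

```bash
python3 -c "
from workcell import robot
print(robot.finish_job())"
```

```text
the job is handed in; nothing more can be done
None
```

I took the red key from the block's slot nearest the console, pushed it into the key switch with slight rocking and turned it a quarter turn clockwise. I handed the job in with the gripper still holding the key, at about 14.5 s of the 64 s. The hand-in gives no verdict.

- **Seating:** 1 mm of extra push moved the key only 0.2 mm and added about 7 N, so the shoulder was on the face before I turned it. Measured tip depth was 29.8 mm of the nominal 30 mm.
- **Turn:** The gripper turned 98° (1.71 rad). I could not read the plug angle directly. The resisting torque of about 0.12 N m fits the spring at full turn plus the stop.
- **Grip:** At the last check I was pushing in with about 16 N, with the grip set to 55 N and the gap at 9.3 mm.
- **Side load:** About 6 N remained on the key. My small correction only partly removed it.
- **Other objects:** Image differences over the blue key, the yellow key and the mug were small. Over the radio the difference was larger (11.5, against 2.5 to 3.7 elsewhere). I think this is the arm or its shadow, since the gripper's path did not go near the radio, but I did not look closer. I kept clear of the emergency stop, but its travel was not read.

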